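Close the circulator's filler neck with its click-stop ratchet cap

ROBOT

A 6-joint arm with a two-finger parallel gripper is mounted at the origin on a cart in front of the work surface, level with it; the furniture and walls round the work are solid. World frame = base frame: x ahead of the robot, y to its left, z up, the work surface at z = 0. Lengths are in m, angles in rad, forces in N, time in s.
With the tool pointing down it reaches from about 0.35 to 0.85 m from the base axis. Payload 8.1 kg.
Tool frame: the origin (TCP) lies on the centre line of the jaws, within the pads' length; the fingertips stand 14 mm ahead of it and the grasp point (between the pads) lies 5 mm behind it; z points along the fingers, y is the line along which they close (so a half turn about z gives the same grasp; the last joint's range is limited). The gripper opens to 85 mm and grips with 20 to 120 N. Pads are 22 mm wide; open, the fingers measure 114 mm over their backs; the gripper's body (76 mm by 85 mm) begins 54 mm behind the grasp point. The pads swing forward as they close: fully open they stand 13 mm farther back than shut.
Start: joints at [-1.319, 0.13, 1.488, -0, 1.523, -0.085], TCP at [0.198, -0.566, 0.245] pointing down, gripper open.
Joint ranges: [-2.96, 2.96], [-0.89, 2.26], [0.02, 2.5], [-1.34, 4.48], [0, 2.73], [-2.66, 2.66]. Speed limits (rad/s): [2.39, 2.39, 2.79, 3.14, 3.14, 3.14].

INTERFACE

Orientations are given as a 3x3 rotation matrix whose columns are the frame's x, y, z axes.
In Python, from plant import r, viewer gives the robot as it stands.
- The arm moves only by the tool servo_tool, never from a script. Its argument "moves" is a list of rows, each a list of 7 numbers: the turn, a rotation vector about the tool's x, y, z in rad, then the shift along the tool's x, y, z in mm, then the opening, from -1 (shut) to 1 (fully open). In form: [[rx, ry, rz, dx, dy, dz, grip], ...]. A call has 1 to 5 rows; each row is the pose to reach, as a shift and turn from the pose commanded when the call began, along the tool's axes at that moment; what a row does not reach only later rows make up. A row lasts 1/8 s, in which the tool goes at most 62.5 mm and 10.7 degrees, less where a joint would pass 70% of its speed; a pose out of reach is approached as far as the arm can. A call with a gripper value outside its range is refused whole. The fingers move at their own pace and stop on an object; "newtons" is the grip in N (left out, the last holds). Time passes only in rows, so rows that repeat a pose let the fingers close. It gives the time, the measured TCP pose, the force, the opening and the grip force at its end, in the units of the state.
- r.observe(): the state, without advancing time (a new reading comes with each control period).
- viewer.get_image(name): name is "scene" or "top" or "wrist"; returns a dict with "pixels" (400x640x3 uint8, red, green, blue), "fovy" (degrees; the focal length in pixels is half the picture's height over the tangent of half this angle, whatever the lens; pixels are square), "cx", "cy" (the principal point, pixels), "xyz" and "attitude" of the camera in the world. Camera axes: x right, y down, z forward; pixel columns grow to the right and rows downward; lengths in m; the calibration is good to about 2 mm. A picture is of the moment at which its call begins. There is no depth.
- r.close_job(): hands the job in; it is judged then, once.
The state is a dict: "time_s": time; "q": joint angles; "dq": joint speeds; "effort": joint torques, N m; "tcp_pos": TCP position; "eef_rot": TCP orientation; "wrist_force": force on the tool from outside, world axes, zero at the start; "wrist_torque": the same for the moment, N m; "gripper_width": opening from 0.0 (shut) to 1.0 (fully open); "gripper_force": force on a finger pad.
Only numpy, scipy, OpenCV 4.12 (cv2) and the standard library are available. Lean on these libraries where they do the work, as an engineer would, in place of code of your own. Each camera call takes 0.05 s, during which the arm holds its last target. There are 200 camera calls.

TASK

Close the filler neck of the bench circulator with the ratchet cap that stands in the white parking ring: drop its lugs straight through the slots of the neck, press it down lightly against the seal and turn it clockwise until it comes up against its stop and the ratchet clicks. Stop at the first or second click (it must not click before the stop, nor a third time), never bear down hard on the neck, let go and leave everything else on the bench where it is.

Things in the scene. Friction and masses are not known exactly. Their poses are not given: they have to be found in the camera images.
- cap: Grey round ratchet cap, 56 mm across, 135 to 205 g, at the start upright in the parking ring, disc on its top. Origin: centre of the disc's underside; z up the axis; x along its bar grip. Disc: z = 0 to 11 mm. Below it a stem 16 mm thick reaches down 19 mm, the last 6.5 mm tapering to 9 mm.
- bar (a point): Middle of the cap's bar grip, on the axis, 31 mm above the disc's underside; axes as the cap's. The bar is 48 mm long (x), 16 mm thick (y) and reaches from 11 to 43 mm above the disc's underside. Grip it across its thickness; the fingers must stay above the disc (11 mm). Press with about 7 N: press and stop together must not load the neck with over 32 N.
- lugs (a point): Inner part of the cap: stem and lugs. Origin as cap; x runs through both lugs (in line with the bar until a click). Lugs 7 mm wide, 31 mm tip to tip, 7.5 to 12.5 mm below the disc. Under the plate (seal pressed 1.5 to 3 mm) they turn clockwise only, to a hidden stop anywhere from 30 to 66 degrees on; there the ratchet slips. Let go, the seal lifts the cap till the lugs bear on the plate.
- cap_ratchet (a joint): Turn of the inner part against the outer shell (disc and bar), rad, 0 at the start, growing when the shell is turned clockwise (from above) with the lugs held. The shell carries the lugs along up to about 0.17 N m, then (wound up 8 degrees) slips with a click to the next tooth, 15 degrees on: 0.26 after one click, 0.52 after two. Let go between teeth, the shell springs back towards the last tooth.
- neck (a point): Centre of the rim of the aluminium filler neck (tube 56 mm across), 124 mm above the bench; axes as the circulator's. A round bayonet insert stands out of the tube, its face anywhere from 2 to 11 mm above the rim: a plate 6 mm thick with a hole 19 mm wide and two slots, 12 mm wide, 35 mm end to end, along the neck's +x and -x, that let the lugs through, either way round.
- circulator: Fixed white bench circulator, 170 (x) x 190 (y) x 100 mm high. Origin: centre of its underside; panelled front towards its -x. The neck stands 25 mm before the middle. Round the insert's hole lies a sprung rubber seal ring (42 mm), top 3 mm above the insert's face: 3 N when touched, 6 N pressed 1.5 mm, 9 N at 3 mm, where the cap's disc is hard on the face.
- parking_ring: Fixed white ring on the bench, 62 mm outside, 40 mm inside, 24 mm high; origin at the centre of its underside.
- beaker_250: Glass beaker, 81 mm across, 95 mm high; bystander.
- conical_flask: Glass conical flask, 65 mm across, 103 mm high; bystander.
- sample_5: White sample bottle with white cap, 50 mm across, 100 mm high; bystander.
- barb_1: Brass-coloured hose barb lying on the bench, 62 mm long; bystander.
- spanner: Adjustable spanner lying on the bench, 170 mm long; bystander.
- multimeter: Hand multimeter lying on the bench, 145 x 72 x 45 mm; bystander.
- wash_bottle_1: White wash bottle with red top and bent jet, 226 mm high; bystander.
- notebook: Black pocket notebook, 76 x 110 x 14 mm; bystander.
Not all that is in view belongs to the job. Leave any black or orange look-alike of the cap alone.

How it is judged:
On the way, in this order (a step that is already met when the one before it is completed fails the run):
1. the cap stands in the neck, lugs down through the slots, not yet turned and not yet clicked (z of cap in the frame of neck below 0.0133 m and horizontal distance between cap and neck below 0.004 m and angle between the x axis of lugs and the x axis of neck, either way round below 0.33 rad and value of joint cap_ratchet below 0.2 rad), for 0.1 s.
2. the lugs have been turned in under the plate without a click (z of cap in the frame of neck below 0.0133 m and angle between the x axis of lugs and the x axis of neck, either way round above 0.36 rad and value of joint cap_ratchet below 0.2 rad), for 0.1 s.
At the end, for the whole second after the job is handed in: Cap upright (within 0.1 rad) and at rest in the neck, within 4 mm of its centre, disc less than 13.3 mm above the tube's rim (lugs below the plate at any height of the insert), lugs turned over 0.36 rad in under the plate, ratchet slipped by one or two clicks (0.19 to 0.70 rad) (z of cap in the frame of neck between 0 and 0.0133 m and horizontal distance between cap and neck below 0.004 m and angle between cap's own z axis and vertical below 0.1 rad and angle between the x axis of lugs and the x axis of neck, either way round above 0.36 rad and value of joint cap_ratchet between 0.19 and 0.7 rad and linear speed of cap below 0.02 m/s); the robot touches nothing.
It fails at once if the cap is pressed hard on the neck (over 32 N between them) (contact force between cap and circulator above 32 N).
It fails at once if the gripper bumps the circulator (contact force between the fingers and circulator above 15 N).
It fails at once if a bystander is pushed more than 30 mm (distance of any of beaker_250, conical_flask, sample_5, barb_1, spanner, multimeter, wash_bottle_1, notebook from where it was at the start of the episode above 0.03 m).
It also fails if it takes over 61 s, if anything falls off the work surface, if the arm or the gripper's body presses on something with over 40 N, if the wrist force passes 120 N, or if a joint passes its speed limit or range.

## Working session

There is one attempt and no reset: what is moved stays moved. The work goes in short steps, Python scripts to look and compute and a tool call to move; the robot and the scene stay as the last step left them, time stands still between calls to the robot, and variables do not carry over. Pictures are saved under pics/ and viewed, at most 10 in all, crops included, and the job is handed in when it is done.

Besides the shell and the picture viewer there is one more tool, called after ">>>" by a JSON object that holds its "op" and its "data". servo_tool: Moves the arm, as the interface text tells. Its arguments: {"type":"object","properties":{"moves":{"type":"array","items":{"type":"array","items":{"type":"number"}}},"newtons":{"type":"number"}},"required":["moves"]}

```bash
mkdir -p pics
cat > h.py <<'E'
import numpy as np, cv2, pickle
def grab(v,n,tag):
    d=v.get_image(n); cv2.imwrite(f'pics/{tag}.png',np.asarray(d['pixels'])[:,:,::-1]); pickle.dump(d,open(f'pics/{tag}.pkl','wb')); return d
def load(tag): return pickle.load(open(f'pics/{tag}.pkl','rb'))
def f(d): return 200/np.tan(np.radians(d['fovy'])/2)
def p2w(d,u,v,z):
    R=np.array(d['attitude']); ray=R@np.array([(u-d['cx'])/f(d),(v-d['cy'])/f(d),1]); c=np.array(d['xyz'])
    return c+ray*(z-c[2])/ray[2]
def w2p(d,P):
    R=np.array(d['attitude']); p=(np.atleast_2d(P)-np.array(d['xyz']))@R
    return p[:,:2]/p[:,2:]*f(d)+[d['cx'],d['cy']]
E
python3 - <<'E'
from plant import r,viewer
from h import *
a=grab(viewer,'scene','s0');b=grab(viewer,'top','t0');
for d in(a,b): print({k:v for k,v in d.items() if k!='pixels'})
o=r.observe();print(o)
E
```

```text
{'fovy': 44.47012255444245, 'cx': 315.68003281942015, 'cy': 201.1441219076685, 'xyz': array([-0.36841489,  1.09756878,  1.33456088]), 'attitude': array([[-0.76841657, -0.42963428,  0.47428932],
       [-0.6397708 ,  0.49819989, -0.58522662],
       [ 0.01514253, -0.75313429, -0.65769252]])}
{'fovy': 57.451779317401176, 'cx': 317.65897982827687, 'cy': 195.9603410964283, 'xyz': array([ 0.34404024, -0.01345499,  1.18318373]), 'attitude': array([[-0.00509537, -0.98333919,  0.18170874],
       [-0.99997666,  0.00583762,  0.00355025],
       [-0.00455184, -0.18168641, -0.98334599]])}
{'time_s': 0.1, 'q': array([-1.31939493e+00,  1.31049152e-01,  1.48916766e+00,  9.17765917e-06,
        1.52298638e+00, -8.54264978e-02]), 'dq': array([-0.00072157, -0.00327084, -0.00090913,  0.00063712, -0.00149693,
        0.00035273]), 'effort': array([ 2.19618218e-03, -5.70951498e+01, -5.01943159e+01,  4.80243557e-05,
        8.08217068e-03,  1.15327617e-05]), 'tcp_pos': array([ 0.19819089, -0.56583302,  0.24437259]), 'eef_rot': array([[ 9.43807954e-01,  3.30494163e-01, -3.91761963e-04],
       [ 3.30494362e-01, -9.43806673e-01,  1.56219487e-03],
       [ 1.46548729e-04, -1.60388706e-03, -9.99998703e-01]]), 'wrist_force': array([0.69378834, 0.56587327, 0.13656868]), 'wrist_torque': array([-0.03422644,  0.03716077,  0.0079126 ]), 'gripper_force': 0.0, 'gripper_width': 1.0032904017237179}
```

View pics/s0.png

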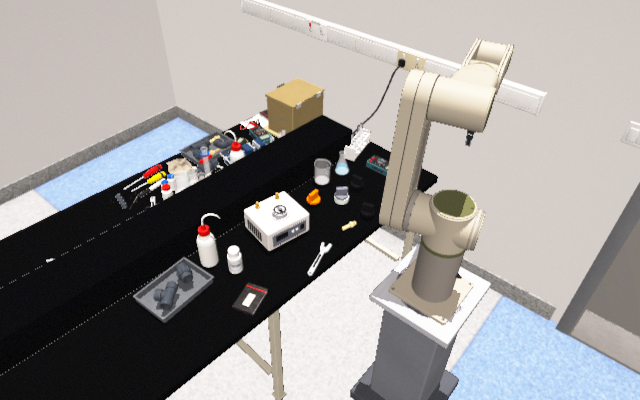

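View pics/t0.png

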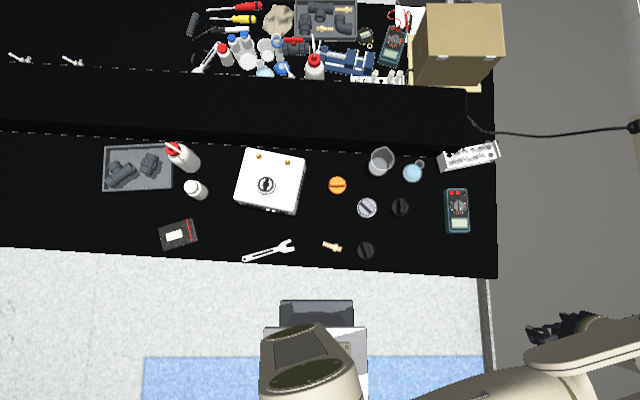

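Candidates in the top view are orange (338,185), grey in the white ring (367,208), black (400,207) and black (366,250). I choose grey (367,208). The circulator is at (270,180), with its neck at (266,185). I'll check both in one close crop.

Run:
```python
from h import *
d=load('t0'); im=cv2.imread('pics/t0.png')
a=cv2.resize(im[185:230,345:390],(400,400),interpolation=cv2.INTER_CUBIC)
b=cv2.resize(im[140:220,228:308],(400,400),interpolation=cv2.INTER_CUBIC)
cv2.imwrite('pics/c0.png',np.hstack([a,b]))
print(p2w(d,367,207.5,.055),p2w(d,266.5,185,.13))
for n in [(338,185),(400,207),(366,250)]: print(p2w(d,*n,.05))
for n in [(382,160),(413,172)]: print(p2w(d,*n,.09))
for n in [(180,150),(195,188)]: print(p2w(d,*n,.1))
```

```text
[ 0.514941   -0.16332447  0.055     ] [0.57246739 0.14126564 0.13      ]
[ 0.58843804 -0.07412066  0.05      ]
[ 0.51668512 -0.26749526  0.05      ]
[ 0.38373881 -0.15700536  0.05      ]
[ 0.65823714 -0.20956541  0.09      ]
[ 0.61935033 -0.30354757  0.09      ]
[0.69142907 0.4159124  0.1       ]
[0.57098058 0.36266411 0.1       ]
```

View pics/c0.png

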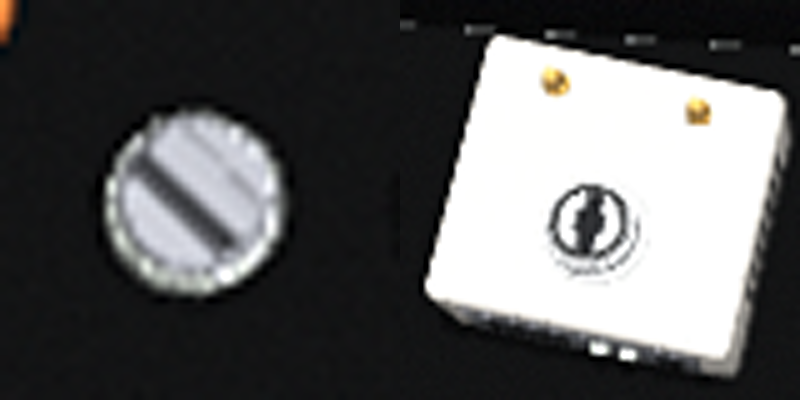

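The crop confirms it: grey cap in the white ring, bar at about 49° in world. The circulator's yaw is about -14°, and the slots line up with that. Next I'll move above the cap for a wrist view.

>>> {"op": "servo_tool", "data": {"moves": [[0, 0, -0.511, 432, -276, -6, 0.6], [0, 0, -0.511, 432, -276, -6, 0.6], [0, 0, -0.511, 432, -276, -6, 0.6], [0, 0, -0.511, 432, -276, -6, 0.6], [0, 0, -0.511, 432, -276, -6, 0.6]], "newtons": 60}}

```text
time_s: 0.72
tcp_pos: [0.392, -0.3186, 0.2487]
eef_rot: [[0.662, 0.75, -0.0], [0.75, -0.662, 0.0], [0.0, -0.0, -1.0]]
wrist_force: [0.5, -0.7, 0.8]
gripper_width: 0.8
gripper_force: 0.0
```

>>> {"op": "servo_tool", "data": {"moves": [[0, 0, 0, 198, -10, 10, 0.6], [0, 0, 0, 198, -10, 10, 0.6], [0, 0, 0, 198, -10, 10, 0.6], [0, 0, 0, 198, -10, 10, 0.6], [0, 0, 0, 198, -10, 10, 0.6]]}}

```text
time_s: 1.35
tcp_pos: [0.5147, -0.1649, 0.2384]
eef_rot: [[0.66, 0.751, -0.001], [0.751, -0.66, 0.0], [-0.001, -0.001, -1.0]]
wrist_force: [-0.2, -0.1, 0.4]
gripper_width: 0.799
gripper_force: 0.0
```

Run:
```python
from plant import r,viewer
from h import *
d=grab(viewer,'wrist','w1'); o=r.observe(); print(o['tcp_pos'],d['xyz'],d['fovy'],d['attitude'])
```

```text
[ 0.51425029 -0.16581995  0.23858004] [ 0.56686887 -0.10610959  0.3669992 ] 58.470813874376944 [[ 7.51442829e-01 -6.28675186e-01 -2.00252801e-01]
 [-6.59798190e-01 -7.16066348e-01 -2.27849366e-01]
 [-1.51049665e-04  3.03342208e-01 -9.52881673e-01]]
```

View pics/w1.png

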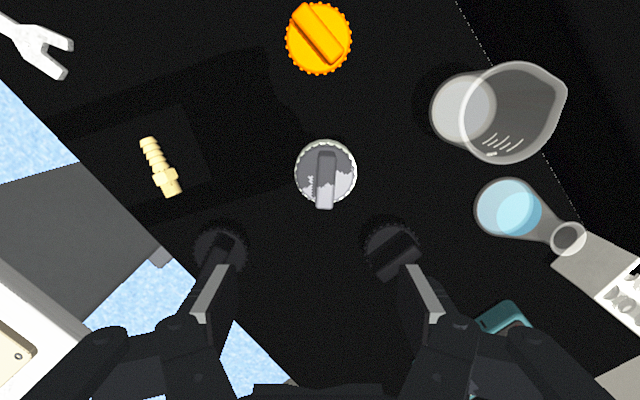

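The cap is at (325,172), with the bar top running roughly from (327,152) to (324,209) px. I'll check it against a projected model.

```bash
cat >> h.py <<'E'
def model(d,x,y,yaw,zd,S,u0,v0,img):
    c,s=np.cos(yaw),np.sin(yaw); R=np.array([[c,-s],[s,c]])
    def dr(P,z,col):
        W=np.c_[np.array(P)@R.T+[x,y],np.full(len(P),z)]; q=((w2p(d,W)-[u0,v0]+.5)*S).astype(int)
        cv2.polylines(img,[q],True,col,1)
    t=np.linspace(0,6.28,60); C=np.c_[np.cos(t),np.sin(t)]
    dr(C*.028,zd+.011,(0,0,255)); dr(C*.028,zd,(0,160,255))
    B=[(-.024,-.008),(.024,-.008),(.024,.008),(-.024,.008)]
    dr(B,zd+.043,(0,255,0)); dr(B,zd+.011,(255,255,0))
E
python3 - <<'E'
from h import *
d=load('w1'); im=cv2.imread('pics/w1.png')
g=im[120:225,275:380].min(axis=2); m=(g>70).astype(np.uint8)
ys,xs=np.nonzero(m); print('blob',xs.min()+275,xs.max()+275,ys.min()+120,ys.max()+120)
for q in [(327,151),(324.5,209.5),(325.5,180)]: print(p2w(d,*q,.067))
c=p2w(d,326,172,.033); print(c)
a=p2w(d,327,151,.067);b=p2w(d,324.5,209.5,.067); yaw=np.arctan2(*(a-b)[1::-1]); print(np.degrees(yaw),np.linalg.norm(a-b))
S=6;I=cv2.resize(im[125:220,280:375],None,fx=S,fy=S,interpolation=cv2.INTER_CUBIC)
m=(a+b)/2; model(d,m[0],m[1],yaw,.024,S,280,125,I); cv2.imwrite('pics/m1.png',I)
E
```

```text
blob 294 357 139 209
[ 0.54213595 -0.14690238  0.067     ]
[ 0.50668049 -0.18459751  0.067     ]
[ 0.52484251 -0.1649608   0.067     ]
[ 0.52554889 -0.16603784  0.033     ]
46.75369461676419 0.051749524308449535
```

View pics/m1.png

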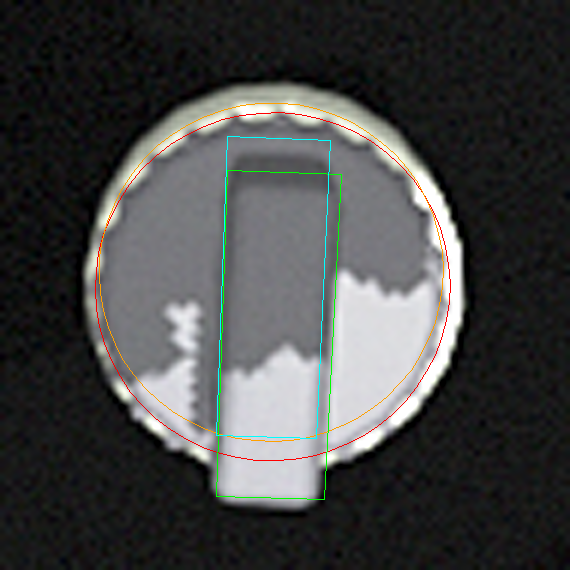

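>>> {"op": "servo_tool", "data": {"moves": [[0, 0, 0.03, 5, 6, 55, 0.6], [0, 0, 0.03, 5, 6, 100, 0.6], [0, 0, 0.03, 5, 6, 100, 0.6], [0, 0, 0.03, 5, 6, 100, 0.6], [0, 0, 0.03, 5, 6, 100, 0.6]]}}

```text
time_s: 2.02
tcp_pos: [0.524, -0.1668, 0.142]
eef_rot: [[0.684, 0.729, 0.004], [0.729, -0.684, -0.002], [0.002, 0.004, -1.0]]
wrist_force: [1.2, 0.1, -0.1]
gripper_width: 0.801
gripper_force: 0.0
```

Run:
```python
from plant import r,viewer
from h import *
d=grab(viewer,'wrist','w2'); o=r.observe(); print(o['tcp_pos'],d['xyz'])
im=cv2.imread('pics/w2.png')
x,y=.523,-.166; yaw=np.radians(46.9)
u,v=w2p(d,[x,y,.045])[0].astype(int); u0,v0=u-70,v-70
S=4;I=cv2.resize(im[v0:v0+140,u0:u0+140],None,fx=S,fy=S,interpolation=cv2.INTER_CUBIC); print(u0,v0)
model(d,x,y,yaw,.024,S,u0,v0,I); cv2.imwrite('pics/m2.png',I)
```

```text
[ 0.52392032 -0.16658811  0.1416851 ] [ 0.57739463 -0.10953797  0.27077457]
243 146
```

View pics/m2.png

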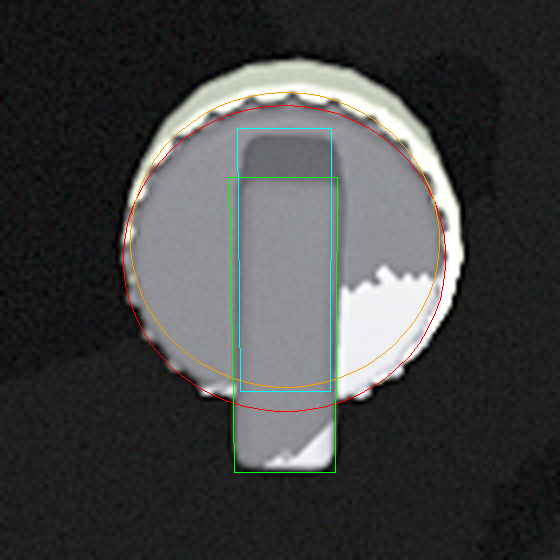

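The model matches the image within about 1 mm at (0.523,-0.166), with the yaw about 46°. Descending.

>>> {"op": "servo_tool", "data": {"moves": [[0, 0, 0.017, 0, -0.6, 45, 0.6], [0, 0, 0.017, 0, -0.6, 78, 0.6], [0, 0, 0.017, 0, -0.6, 78, 0.6], [0, 0, 0.017, 0, -0.6, 78, 0.6], [0, 0, 0.017, 0, -0.6, 78, 0.6]]}}

```text
time_s: 2.7
tcp_pos: [0.5238, -0.1659, 0.0635]
eef_rot: [[0.696, 0.718, 0.004], [0.718, -0.696, -0.002], [0.001, 0.004, -1.0]]
wrist_force: [-0.4, -0.2, 0.5]
gripper_width: 0.797
gripper_force: 0.0
```

Run:
```python
from plant import r
o=r.observe(); print(o['time_s'],o['tcp_pos'],o['eef_rot'],o['dq'])
```

```text
2.7 [ 0.52380061 -0.1659308   0.06345207] [[ 0.69608499  0.71795027  0.00362021]
 [ 0.71795803 -0.69608463 -0.00156388]
 [ 0.00139718  0.00368775 -0.99999222]] [ 0.00065806  0.00422745  0.00668407 -0.00080872 -0.00376093  0.00069859]
```

>>> {"op": "servo_tool", "data": {"moves": [[0, 0, 0, 0, -0.5, 10, 0.6], [0, 0, 0, 0, -0.5, 10, 0.6], [0, 0, 0, 0, -0.5, 10, -1], [0, 0, 0, 0, -0.5, 10, -1], [0, 0, 0, 0, -0.5, 10, -1]], "newtons": 60}}

```text
time_s: 3.32
tcp_pos: [0.522, -0.165, 0.0513]
eef_rot: [[0.696, 0.718, 0.001], [0.718, -0.696, -0.0], [0.0, 0.001, -1.0]]
wrist_force: [-3.4, 0.9, 1.9]
gripper_width: 0.178
gripper_force: 58.4
```

>>> {"op": "servo_tool", "data": {"moves": [[0, 0, 0, 0, 0, 0, -1], [0, 0, 0, 0, 0, 0, -1], [0, 0, 0, 0, 0, 0, -1], [0, 0, 0, 0, 0, 0, -1]]}}

```text
time_s: 3.82
tcp_pos: [0.522, -0.165, 0.0513]
eef_rot: [[0.696, 0.718, 0.001], [0.718, -0.696, -0.0], [0.0, 0.001, -1.0]]
wrist_force: [-0.1, -0.3, 4.5]
gripper_width: 0.175
gripper_force: 59.1
```

>>> {"op": "servo_tool", "data": {"moves": [[0, 0, 0, 0, 0, -50, -1], [0, 0, 0, 0, 0, -110, -1], [0, 0, 0, 0, 0, -165, -1], [0, 0, -0.18, 40, -16, -170, -1], [0, 0, -0.36, 95, -38, -170, -1]]}}

```text
time_s: 4.45
tcp_pos: [0.5611, -0.0705, 0.222]
eef_rot: [[0.396, 0.918, 0.002], [0.918, -0.396, -0.001], [-0.0, 0.002, -1.0]]
wrist_force: [1.3, 0.2, -2.6]
gripper_width: 0.177
gripper_force: 59.1
```

```bash
cat > to.py <<'E'
import sys
from plant import r
from h import *
# usage: to.py x y z yawdeg -> shift/turn in tool axes
x,y,z,yaw=map(float,sys.argv[1:])
o=r.observe();R=o['eef_rot'];cur=np.degrees(np.arctan2(R[1,0],R[0,0]))
print('t',o['time_s'],'tcp',o['tcp_pos'].round(4),'yaw',cur.round(2),'q6',o['q'][5].round(3),'w',o['gripper_width'].round(3),'F',o['wrist_force'].round(1),'z',R[:,2].round(4))
print('rz',np.radians(-((yaw-cur+180)%360-180)).round(4),'shift',(R.T@(np.array([x,y,z])-o['tcp_pos'])*1e3).round(1))
E
python3 to.py .64 .124 .216 165.5
```

```text
Traceback (most recent call last):
  File "to.py", line 7, in <module>
    print('t',o['time_s'],'tcp',o['tcp_pos'].round(4),'yaw',cur.round(2),'q6',o['q'][5].round(3),'w',o['gripper_width'].round(3),'F',o['wrist_force'].round(1),'z',R[:,2].round(4))
                                                                                                     ^^^^^^^^^^^^^^^^^^^^^^^^
AttributeError: 'float' object has no attribute 'round'
```

>>> {"op": "servo_tool", "data": {"moves": [[0, 0, -0.18, 45, -1, 0, -1], [0, 0, -0.36, 100, -2, 4, -1], [0, 0, -0.54, 155, -4, 4, -1], [0, 0, -0.72, 195, -5, 4, -1], [0, 0, -0.9, 210, -5, 4, -1]]}}

```text
time_s: 5.08
tcp_pos: [0.6393, 0.127, 0.2154]
eef_rot: [[-0.478, 0.878, -0.002], [0.878, 0.478, 0.0], [0.001, -0.002, -1.0]]
wrist_force: [-0.3, -0.5, -1.5]
gripper_width: 0.174
gripper_force: 59.1
```

```bash
sed -i "s/o\['gripper_width'\].round(3)/round(o['gripper_width'],3)/" to.py; python3 to.py .64 .124 .216 165.5
```

```text
t 5.075 tcp [0.6393 0.127  0.2154] yaw 118.56 q6 -0.381 w 0.174 F [-0.3 -0.5 -1.5] z [-2.4e-03  3.0e-04 -1.0e+00]
rz -0.8192 shift [-3.  -0.9 -0.6]
```

>>> {"op": "servo_tool", "data": {"moves": [[0, 0, -0.17, 0, 0, 0, -1], [0, 0, -0.34, 0, 0, 0, -1], [0, 0, -0.51, 0, 0, 0, -1], [0, 0, -0.68, 0, 0, 0, -1], [0, 0, -0.82, 0, 0, 0, -1]]}}

```text
time_s: 5.7
tcp_pos: [0.639, 0.1243, 0.2155]
eef_rot: [[-0.967, 0.253, -0.002], [0.253, 0.967, -0.0], [0.002, -0.001, -1.0]]
wrist_force: [0.3, 0.1, -2.2]
gripper_width: 0.179
gripper_force: 59.1
```

>>> {"op": "servo_tool", "data": {"moves": [[0, 0, 0, 0, 0, 0, -1], [0, 0, 0, 0, 0, 0, -1]]}}

```text
time_s: 5.95
tcp_pos: [0.6394, 0.1243, 0.2163]
eef_rot: [[-0.965, 0.261, -0.001], [0.261, 0.965, -0.0], [0.001, -0.0, -1.0]]
wrist_force: [-0.3, 0.5, -1.7]
gripper_width: 0.176
gripper_force: 59.1
```

```bash
python3 - <<'E'
from plant import r,viewer
from h import *
d=grab(viewer,'wrist','w3')
E
python3 to.py .64 .124 .216 165.5
```

```text
t 6.0 tcp [0.6395 0.1244 0.2165] yaw 164.91 q6 -1.194 w 0.174 F [-0.3  0.2 -1. ] z [-8.e-04 -1.e-04 -1.e+00]
rz -0.0104 shift [-0.6 -0.2  0.5]
```

View pics/w3.png

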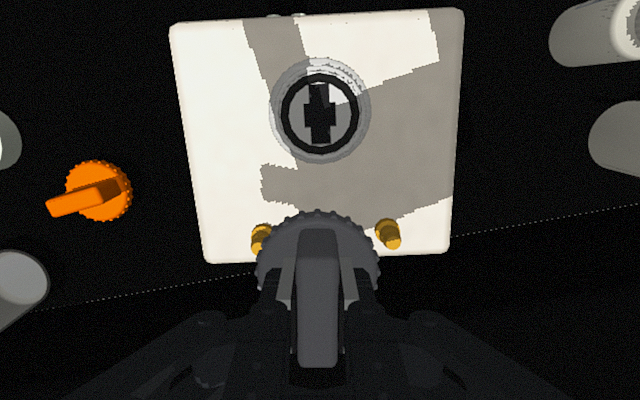

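The neck shows at about (320,114), with the slots running almost vertically from (320,84) to (320,143). The cap is held with its disc round (318,265). I'll fit it and overlay a model.

```bash
cat > nk.py <<'E'
from h import *
d=load('w3'); im=cv2.imread('pics/w3.png'); g=im.max(axis=2)
sub=np.zeros_like(g); sub[60:170,265:375]=(g[60:170,265:375]<60)
n,l,st,c=cv2.connectedComponentsWithStats(sub)
for i in range(1,n):
    if st[i,4]>100:
        cs=max(cv2.findContours((l==i).astype(np.uint8),0,1)[0],key=cv2.contourArea)
        print(st[i],c[i],cv2.fitEllipse(cs) , cv2.minAreaRect(cs))
E
python3 nk.py
python3 - <<'E'
from h import *
d=load('w3'); im=cv2.imread('pics/w3.png')
h=.007; c=p2w(d,320,113.5,.124+h+.003); print(c)
yaw=np.radians(164.9);k,s=np.cos(yaw),np.sin(yaw);R=np.array([[k,-s],[s,k]])
S=5;u0,v0=260,50;I=cv2.resize(im[v0:v0+118,u0:u0+120],None,fx=S,fy=S,interpolation=cv2.INTER_CUBIC)
def dr(P,z,col): 
    q=((w2p(d,np.c_[np.array(P)@R.T+c[:2],np.full(len(P),z)])-[u0,v0]+.5)*S).astype(int);cv2.polylines(I,[q],True,col,1)
t=np.linspace(0,6.28,60);C=np.c_[np.cos(t),np.sin(t)]
dr(C*.028,.124,(0,0,255));dr(C*.021,.124+h+.003,(0,255,0));dr(C*.0095,.124+h,(255,255,0))
dr([(-.0175,-.006),(.0175,-.006),(.0175,.006),(-.0175,.006)],.124+h,(255,0,255))
I2=cv2.resize(im[200:380,240:400],(533,590)); 
cv2.imwrite('pics/n3.png',I)
E
```

```text
[ 281   73   78   82 3175] [319.34519685 113.22866142] ((319.4263610839844, 113.5032958984375), (77.37217712402344, 79.72991180419922), 179.1977996826172) ((319.4499816894531, 113.34999084472656), (77.64032745361328, 80.04449462890625), 8.130102157592773)
[0.5770029  0.14368115 0.134     ]
```

View pics/n3.png

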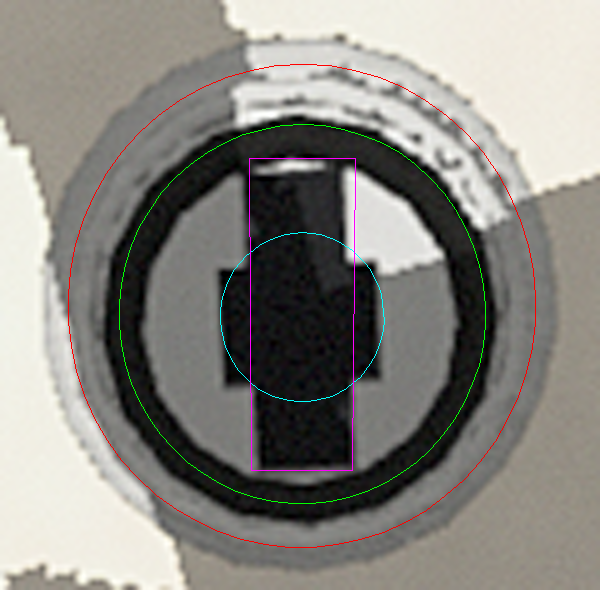

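```bash
python3 - <<'E'
from h import *
d=load('w3'); im=cv2.imread('pics/w3.png')
print(p2w(d,319.4,114.4,.132))
T=np.array([.6395,.1244,.2165]);yaw=np.radians(164.9)
S=3;u0,v0=230,195;I=cv2.resize(im[v0:v0+190,u0:u0+180],None,fx=S,fy=S,interpolation=cv2.INTER_CUBIC)
I=np.clip(I.astype(int)*2,0,255).astype(np.uint8)
model(d,T[0],T[1],yaw,T[2]-.0273,S,u0,v0,I); cv2.imwrite('pics/m3.png',I)
E
python3 to.py .577 .144 .216 166.3
```

```text
[0.57750867 0.14320233 0.132     ]
t 6.0 tcp [0.6395 0.1244 0.2165] yaw 164.91 q6 -1.194 w 0.174 F [-0.3  0.2 -1. ] z [-8.e-04 -1.e-04 -1.e+00]
rz -0.0243 shift [65.4  2.7  0.5]
```

View pics/m3.png

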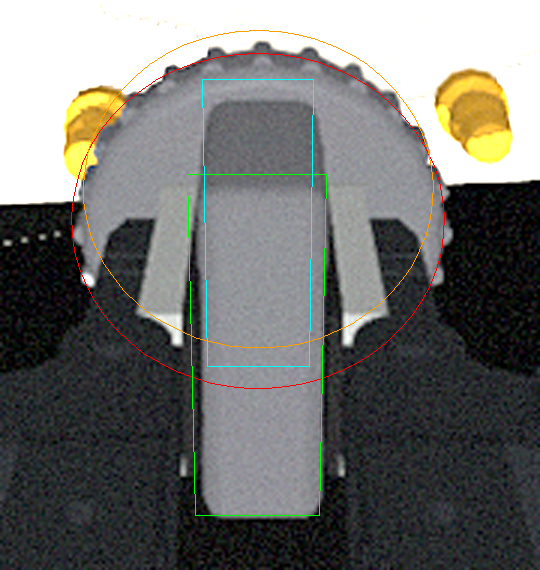

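>>> {"op": "servo_tool", "data": {"moves": [[0, 0, -0.024, 35, 0.6, 0, -1], [0, 0, -0.024, 65.5, 1.2, 0, -1], [0, 0, -0.024, 65.5, 1.2, 10, -1], [0, 0, -0.024, 65.5, 1.2, 25, -1], [0, 0, -0.024, 65.5, 1.2, 25, -1]]}}

```text
time_s: 6.62
tcp_pos: [0.576, 0.1419, 0.1894]
eef_rot: [[-0.972, 0.235, -0.004], [0.235, 0.972, -0.001], [0.003, -0.002, -1.0]]
wrist_force: [-0.4, 0.0, -1.7]
gripper_width: 0.178
gripper_force: 59.1
```

>>> {"op": "servo_tool", "data": {"moves": [[0, 0, 0, 0, 0, 0, -1], [0, 0, 0, 0, 0, 0, -1]]}}

```text
time_s: 6.88
tcp_pos: [0.5773, 0.1423, 0.1923]
eef_rot: [[-0.972, 0.235, 0.001], [0.235, 0.972, 0.0], [-0.001, 0.0, -1.0]]
wrist_force: [0.4, -0.5, -1.5]
gripper_width: 0.175
gripper_force: 59.1
```

```bash
python3 to.py .5766 .1427 .18 166.3
```

```text
t 6.875 tcp [0.5773 0.1423 0.1923] yaw 166.41 q6 -1.178 w 0.175 F [ 0.4 -0.5 -1.5] z [ 6.e-04  1.e-04 -1.e+00]
rz 0.0019 shift [ 0.8  0.2 12.3]
```

>>> {"op": "servo_tool", "data": {"moves": [[0, 0, 0, 0.7, 0.2, 5, -1], [0, 0, 0, 0.7, 0.2, 10, -1], [0, 0, 0, 0.7, 0.2, 14, -1], [0, 0, 0, 0.7, 0.2, 17, -1], [0, 0, 0, 0.7, 0.2, 17, -1]]}}

```text
time_s: 7.5
tcp_pos: [0.5759, 0.1428, 0.1746]
eef_rot: [[-0.972, 0.235, -0.001], [0.235, 0.972, -0.0], [0.001, -0.0, -1.0]]
wrist_force: [1.1, -0.2, -1.5]
gripper_width: 0.179
gripper_force: 59.1
```

>>> {"op": "servo_tool", "data": {"moves": [[0, 0, 0, -0.5, 0, 1.5, -1], [0, 0, 0, -0.5, 0, 3, -1], [0, 0, 0, -0.5, 0, 4.5, -1], [0, 0, 0, -0.5, 0, 5.5, -1], [0, 0, 0, -0.5, 0, 5.5, -1]]}}

```text
time_s: 8.12
tcp_pos: [0.5765, 0.1426, 0.1693]
eef_rot: [[-0.972, 0.235, -0.0], [0.235, 0.972, -0.0], [0.0, -0.0, -1.0]]
wrist_force: [0.9, 0.6, -1.2]
gripper_width: 0.174
gripper_force: 59.1
```

>>> {"op": "servo_tool", "data": {"moves": [[0, 0, 0, 0, 0, 1, -1], [0, 0, 0, 0, 0, 2, -1], [0, 0, 0, 0, 0, 3, -1], [0, 0, 0, 0, 0, 4, -1], [0, 0, 0, 0, 0, 4, -1]]}}

```text
time_s: 8.75
tcp_pos: [0.5765, 0.1426, 0.1653]
eef_rot: [[-0.972, 0.235, -0.0], [0.235, 0.972, -0.0], [0.0, -0.0, -1.0]]
wrist_force: [-0.6, 0.3, -2.1]
gripper_width: 0.174
gripper_force: 59.1
```

>>> {"op": "servo_tool", "data": {"moves": [[0, 0, 0, 0, 0, 1, -1], [0, 0, 0, 0, 0, 2, -1], [0, 0, 0, 0, 0, 3, -1], [0, 0, 0, 0, 0, 3, -1]]}}

```text
time_s: 9.25
tcp_pos: [0.5765, 0.1427, 0.1623]
eef_rot: [[-0.972, 0.235, -0.0], [0.235, 0.972, -0.0], [0.0, -0.0, -1.0]]
wrist_force: [-0.1, -0.3, -1.6]
gripper_width: 0.177
gripper_force: 59.1
```

>>> {"op": "servo_tool", "data": {"moves": [[0, 0, 0, 0, 0, 1, -1], [0, 0, 0, 0, 0, 2, -1], [0, 0, 0, 0, 0, 2, -1]]}}

```text
time_s: 9.62
tcp_pos: [0.5765, 0.1427, 0.1603]
eef_rot: [[-0.972, 0.235, -0.0], [0.235, 0.972, -0.0], [0.0, -0.0, -1.0]]
wrist_force: [-0.6, 0.4, -1.4]
gripper_width: 0.183
gripper_force: 59.1
```

>>> {"op": "servo_tool", "data": {"moves": [[0, 0, 0, 0, 0, 1, -1], [0, 0, 0, 0, 0, 2, -1], [0, 0, 0, 0, 0, 2, -1]]}}

```text
time_s: 10.0
tcp_pos: [0.5766, 0.1427, 0.1584]
eef_rot: [[-0.972, 0.235, -0.0], [0.235, 0.972, 0.0], [0.0, -0.0, -1.0]]
wrist_force: [-0.3, -0.1, -1.4]
gripper_width: 0.175
gripper_force: 59.1
```

>>> {"op": "servo_tool", "data": {"moves": [[0, 0, 0, 0, 0, 0.7, -1], [0, 0, 0, 0, 0, 1.5, -1], [0, 0, 0, 0, 0, 1.5, -1]]}}

```text
time_s: 10.38
tcp_pos: [0.5767, 0.1427, 0.1573]
eef_rot: [[-0.972, 0.235, 0.0], [0.235, 0.972, 0.0], [-0.0, 0.0, -1.0]]
wrist_force: [-1.8, -0.3, 3.6]
gripper_width: 0.178
gripper_force: 59.6
```

>>> {"op": "servo_tool", "data": {"moves": [[0, 0, 0, 0, 0, 0.8, -1], [0, 0, 0, 0, 0, 0.8, -1], [0, 0, 0, 0, 0, 0.8, -1]]}}

```text
time_s: 10.75
tcp_pos: [0.5767, 0.1427, 0.1564]
eef_rot: [[-0.972, 0.235, 0.0], [0.235, 0.972, 0.0], [-0.0, 0.0, -1.0]]
wrist_force: [-3.3, -0.1, 4.0]
gripper_width: 0.178
gripper_force: 59.9
```

```bash
python3 -c "
from plant import r
o=r.observe();print(o['tcp_pos'],o['wrist_force'],o['wrist_torque'])"
```

```text
[0.57671738 0.14269388 0.15641747] [-3.32889619 -0.11118716  4.0291958 ] [-0.14930028  0.46781893 -0.04247836]
```

>>> {"op": "servo_tool", "data": {"moves": [[0, 0, 0, 0.4, 0, 0.2, -1], [0, 0, 0, 0.8, 0, 0.4, -1], [0, 0, 0, 0.8, 0, 0.4, -1]]}}

```text
time_s: 11.12
tcp_pos: [0.5766, 0.1427, 0.1563]
eef_rot: [[-0.972, 0.235, 0.002], [0.235, 0.972, -0.0], [-0.002, 0.0, -1.0]]
wrist_force: [2.5, -2.0, 4.2]
gripper_width: 0.176
gripper_force: 60.0
```

```bash
python3 -c "
from plant import r
o=r.observe();print(o['tcp_pos'],o['wrist_force'],o['wrist_torque'])"
```

```text
[0.57655241 0.14272638 0.15625944] [ 2.54134347 -2.0074548   4.16641163] [-0.30621157 -0.32835396 -0.02713483]
```

>>> {"op": "servo_tool", "data": {"moves": [[0, 0, 0, -0.35, 0, 0.5, -1], [0, 0, 0, -0.35, 0, 0.5, -1], [0, 0, 0.06, -0.35, 0, 0.5, -1], [0, 0, 0.12, -0.35, 0, 0.5, -1], [0, 0, 0.18, -0.35, 0, 0.5, -1]]}}

```text
time_s: 11.75
tcp_pos: [0.5764, 0.143, 0.1556]
eef_rot: [[-0.914, 0.406, 0.001], [0.406, 0.914, 0.0], [-0.0, 0.001, -1.0]]
wrist_force: [0.3, -0.1, 6.3]
gripper_width: 0.179
gripper_force: 60.2
```

```bash
cat > st.py <<'E'
from plant import r
import numpy as np
o=r.observe();R=o['eef_rot'];print(o['time_s'],o['tcp_pos'].round(4),o['wrist_force'].round(2),o['wrist_torque'].round(3),'yaw',np.degrees(np.arctan2(R[1,0],R[0,0])).round(1),'q6',o['q'][5].round(3),'e6',o['effort'][5].round(3))
E
python3 st.py
```

```text
11.75 [0.5764 0.143  0.1556] [ 0.33 -0.09  6.3 ] [-0.05   0.068  0.103] yaw 156.0 q6 -0.996 e6 -0.914
```

>>> {"op": "servo_tool", "data": {"moves": [[0, 0, 0.05, 0, 0, -0.1, -1], [0, 0, 0.1, 0, 0, -0.2, -1], [0, 0, 0.15, 0, 0, -0.2, -1], [0, 0, 0.2, 0, 0, -0.2, -1]]}}

```text
time_s: 12.25
tcp_pos: [0.5764, 0.143, 0.1558]
eef_rot: [[-0.815, 0.58, 0.001], [0.58, 0.815, 0.0], [-0.0, 0.001, -1.0]]
wrist_force: [-1.0, -0.8, 5.2]
gripper_width: 0.18
gripper_force: 60.2
```

```bash
python3 st.py
```

```text
12.25 [0.5764 0.143  0.1558] [-0.97 -0.81  5.16] [-0.106 -0.01   0.075] yaw 144.6 q6 -0.796 e6 -0.75
```

>>> {"op": "servo_tool", "data": {"moves": [[0, 0, 0.05, 0, 0, 0, -1], [0, 0, 0.1, 0, 0, 0, -1], [0, 0, 0.13, 0, 0, 0, -1]]}}

```text
time_s: 12.62
tcp_pos: [0.5764, 0.1431, 0.1558]
eef_rot: [[-0.733, 0.68, 0.001], [0.68, 0.733, 0.0], [-0.0, 0.001, -1.0]]
wrist_force: [0.0, -1.0, 5.9]
gripper_width: 0.177
gripper_force: 60.2
```

```bash
python3 st.py
```

```text
12.625 [0.5764 0.1431 0.1558] [ 0.04 -1.03  5.93] [-0.002 -0.002  0.1  ] yaw 137.1 q6 -0.666 e6 -0.24
```

>>> {"op": "servo_tool", "data": {"moves": [[0, 0, 0.04, 0, 0, 0, -1], [0, 0, 0.08, 0, 0, 0, -1], [0, 0, 0.08, 0, 0, 0, -1]]}}

```text
time_s: 13.0
tcp_pos: [0.5764, 0.143, 0.1558]
eef_rot: [[-0.677, 0.736, 0.001], [0.736, 0.677, 0.0], [-0.0, 0.001, -1.0]]
wrist_force: [0.2, -0.4, 5.7]
gripper_width: 0.181
gripper_force: 60.2
```

```bash
python3 st.py
```

```text
13.0 [0.5764 0.143  0.1558] [ 0.2  -0.41  5.71] [-0.039  0.002  0.035] yaw 132.6 q6 -0.587 e6 0.352
```

>>> {"op": "servo_tool", "data": {"moves": [[0, 0, 0.04, 0, 0, 0, -1], [0, 0, 0.08, 0, 0, 0, -1], [0, 0, 0.08, 0, 0, 0, -1]]}}

```text
time_s: 13.38
tcp_pos: [0.5764, 0.143, 0.1558]
eef_rot: [[-0.616, 0.788, 0.001], [0.788, 0.616, 0.0], [0.0, 0.001, -1.0]]
wrist_force: [0.8, 0.9, 5.6]
gripper_width: 0.178
gripper_force: 60.2
```

```bash
python3 st.py
```

```text
13.375 [0.5764 0.143  0.1558] [0.78 0.88 5.57] [ 0.003  0.053 -0.016] yaw 128.0 q6 -0.507 e6 0.352
```

>>> {"op": "servo_tool", "data": {"moves": [[0, 0, 0.04, 0, 0, 0, -1], [0, 0, 0.08, 0, 0, 0, -1]]}}

```text
time_s: 13.62
tcp_pos: [0.5765, 0.1431, 0.1558]
eef_rot: [[-0.55, 0.835, 0.001], [0.835, 0.55, 0.001], [-0.0, 0.001, -1.0]]
wrist_force: [0.7, -0.3, 5.2]
gripper_width: 0.175
gripper_force: 60.1
```

```bash
python3 st.py
```

```text
13.625 [0.5765 0.1431 0.1558] [ 0.69 -0.35  5.15] [ 0.023 -0.135  0.145] yaw 123.4 q6 -0.426 e6 -0.55
```

>>> {"op": "servo_tool", "data": {"moves": [[0, 0, 0.02, 0, 0, 0, -1], [0, 0, 0.04, 0, 0, 0, -1]]}}

```text
time_s: 13.88
tcp_pos: [0.5766, 0.1431, 0.1558]
eef_rot: [[-0.517, 0.856, 0.001], [0.856, 0.517, 0.001], [-0.0, 0.001, -1.0]]
wrist_force: [1.6, -0.1, 4.5]
gripper_width: 0.175
gripper_force: 60.1
```

```bash
python3 st.py
```

```text
13.875 [0.5766 0.1431 0.1558] [ 1.57 -0.06  4.47] [-0.041 -0.175  0.187] yaw 121.1 q6 -0.387 e6 -0.16
```

>>> {"op": "servo_tool", "data": {"moves": [[0, 0, 0.03, 0, 0, 0, -1], [0, 0, 0.03, 0, 0, 0, -1]]}}

```text
time_s: 14.12
tcp_pos: [0.5766, 0.1431, 0.1558]
eef_rot: [[-0.492, 0.871, 0.001], [0.871, 0.492, 0.001], [-0.0, 0.001, -1.0]]
wrist_force: [1.0, -0.5, 5.6]
gripper_width: 0.176
gripper_force: 60.1
```

```bash
python3 st.py
```

```text
14.125 [0.5766 0.1431 0.1558] [ 1.03 -0.46  5.56] [ 0.011 -0.194  0.148] yaw 119.4 q6 -0.357 e6 0.374
```

>>> {"op": "servo_tool", "data": {"moves": [[0, 0, 0.03, 0, 0, 0, -1], [0, 0, 0.03, 0, 0, 0, -1]]}}

```text
time_s: 14.38
tcp_pos: [0.5766, 0.1431, 0.1558]
eef_rot: [[-0.465, 0.885, 0.001], [0.885, 0.465, 0.001], [-0.0, 0.001, -1.0]]
wrist_force: [1.3, -0.3, 5.2]
gripper_width: 0.175
gripper_force: 60.1
```

```bash
python3 st.py
```

```text
14.375 [0.5766 0.1431 0.1558] [ 1.34 -0.34  5.22] [ 0.116 -0.28   0.131] yaw 117.7 q6 -0.327 e6 0.403
```

>>> {"op": "servo_tool", "data": {"moves": [[0, 0, 0.03, 0, 0, 0, -1], [0, 0, 0.03, 0, 0, 0, -1]]}}

```text
time_s: 14.62
tcp_pos: [0.5766, 0.1431, 0.1558]
eef_rot: [[-0.439, 0.899, 0.001], [0.899, 0.439, 0.001], [-0.0, 0.001, -1.0]]
wrist_force: [1.8, 2.1, 4.4]
gripper_width: 0.174
gripper_force: 60.1
```

```bash
python3 st.py
```

```text
14.625 [0.5766 0.1431 0.1558] [1.82 2.1  4.38] [ 0.112 -0.364  0.114] yaw 116.0 q6 -0.297 e6 0.429
```

>>> {"op": "servo_tool", "data": {"moves": [[0, 0, 0.03, 0, 0, 0, -1], [0, 0, 0.03, 0, 0, 0, -1]]}}

```text
time_s: 14.88
tcp_pos: [0.5767, 0.1431, 0.1559]
eef_rot: [[-0.411, 0.912, 0.001], [0.912, 0.411, 0.001], [0.0, 0.001, -1.0]]
wrist_force: [1.4, 0.5, 5.6]
gripper_width: 0.18
gripper_force: 60.2
```

```bash
python3 st.py
```

```text
14.875 [0.5767 0.1431 0.1559] [1.43 0.49 5.61] [ 0.134 -0.278  0.008] yaw 114.3 q6 -0.267 e6 0.203
```

>>> {"op": "servo_tool", "data": {"moves": [[0, 0, 0.03, 0, 0, 0, -1], [0, 0, 0.03, 0, 0, 0, -1]]}}

```text
time_s: 15.12
tcp_pos: [0.5767, 0.143, 0.1559]
eef_rot: [[-0.384, 0.923, 0.001], [0.923, 0.384, 0.001], [-0.0, 0.002, -1.0]]
wrist_force: [2.9, 0.4, 6.2]
gripper_width: 0.178
gripper_force: 60.2
```

```bash
python3 st.py
```

```text
15.125 [0.5767 0.143  0.1559] [2.86 0.45 6.23] [ 0.096 -0.356  0.073] yaw 112.6 q6 -0.237 e6 0.307
```

>>> {"op": "servo_tool", "data": {"moves": [[0, 0, 0.03, 0, 0, 0, -1], [0, 0, 0.03, 0, 0, 0, -1]]}}

```text
time_s: 15.38
tcp_pos: [0.5768, 0.143, 0.156]
eef_rot: [[-0.356, 0.935, 0.002], [0.935, 0.356, 0.001], [-0.0, 0.002, -1.0]]
wrist_force: [1.4, 0.9, 5.1]
gripper_width: 0.177
gripper_force: 60.1
```

```bash
python3 st.py
```

```text
15.375 [0.5768 0.143  0.156 ] [1.37 0.89 5.07] [ 0.099 -0.451  0.102] yaw 110.9 q6 -0.207 e6 0.334
```

>>> {"op": "servo_tool", "data": {"moves": [[0, 0, 0.03, 0, 0, 0, -1], [0, 0, 0.03, 0, 0, 0, -1]]}}

```text
time_s: 15.62
tcp_pos: [0.5768, 0.143, 0.156]
eef_rot: [[-0.328, 0.945, 0.002], [0.945, 0.328, 0.001], [-0.0, 0.002, -1.0]]
wrist_force: [1.9, 0.9, 5.0]
gripper_width: 0.174
gripper_force: 60.1
```

```bash
python3 st.py
```

```text
15.625 [0.5768 0.143  0.156 ] [1.94 0.86 4.95] [ 0.1   -0.516  0.121] yaw 109.1 q6 -0.177 e6 0.362
```

>>> {"op": "servo_tool", "data": {"moves": [[0, 0, 0.03, 0, 0, 0, -1], [0, 0, 0.03, 0, 0, 0, -1]]}}

```text
time_s: 15.88
tcp_pos: [0.5769, 0.1431, 0.156]
eef_rot: [[-0.299, 0.954, 0.002], [0.954, 0.299, 0.001], [0.0, 0.002, -1.0]]
wrist_force: [3.1, -0.3, 5.3]
gripper_width: 0.178
gripper_force: 60.1
```

```bash
python3 st.py
```

```text
15.875 [0.5769 0.1431 0.156 ] [ 3.08 -0.31  5.28] [ 0.056 -0.498  0.169] yaw 107.4 q6 -0.147 e6 0.396
```

>>> {"op": "servo_tool", "data": {"moves": [[0, 0, 0.03, 0, 0, 0, -1], [0, 0, 0.03, 0, 0, 0, -1]]}}

```text
time_s: 16.12
tcp_pos: [0.5769, 0.1431, 0.156]
eef_rot: [[-0.271, 0.963, 0.002], [0.963, 0.271, 0.001], [0.0, 0.002, -1.0]]
wrist_force: [2.8, 0.9, 4.4]
gripper_width: 0.178
gripper_force: 60.1
```

```bash
python3 st.py
```

```text
16.125 [0.5769 0.1431 0.156 ] [2.81 0.85 4.43] [ 0.087 -0.537  0.181] yaw 105.7 q6 -0.117 e6 0.438
```

>>> {"op": "servo_tool", "data": {"moves": [[0, 0, 0.03, 0, 0, 0, -1], [0, 0, 0.03, 0, 0, 0, -1]]}}

```text
time_s: 16.38
tcp_pos: [0.5769, 0.1431, 0.156]
eef_rot: [[-0.242, 0.97, 0.002], [0.97, 0.242, 0.001], [0.0, 0.002, -1.0]]
wrist_force: [2.9, -0.4, 4.9]
gripper_width: 0.18
gripper_force: 60.1
```

```bash
python3 st.py
```

```text
16.375 [0.5769 0.1431 0.156 ] [ 2.91 -0.37  4.9 ] [ 0.121 -0.631  0.215] yaw 104.0 q6 -0.087 e6 0.473
```

>>> {"op": "servo_tool", "data": {"moves": [[0, 0, 0.03, 0, 0, 0, -1], [0, 0, 0.03, 0, 0, 0, -1]]}}

```text
time_s: 16.62
tcp_pos: [0.5769, 0.143, 0.156]
eef_rot: [[-0.212, 0.977, 0.002], [0.977, 0.212, 0.001], [0.0, 0.002, -1.0]]
wrist_force: [3.8, 0.9, 6.0]
gripper_width: 0.176
gripper_force: 60.1
```

```bash
python3 st.py
```

```text
16.625 [0.5769 0.143  0.156 ] [3.77 0.85 6.  ] [ 0.155 -0.706  0.249] yaw 102.3 q6 -0.057 e6 0.505
```

>>> {"op": "servo_tool", "data": {"moves": [[0, 0, 0.025, 0, 0, 0, -1], [0, 0, 0.025, 0, 0, 0, -1]]}}

```text
time_s: 16.88
tcp_pos: [0.5769, 0.143, 0.156]
eef_rot: [[-0.188, 0.982, 0.002], [0.982, 0.188, 0.001], [0.0, 0.002, -1.0]]
wrist_force: [5.1, 1.6, 4.8]
gripper_width: 0.179
gripper_force: 60.1
```

```bash
python3 st.py
```

```text
16.875 [0.5769 0.143  0.156 ] [5.08 1.63 4.79] [ 0.22  -0.744  0.259] yaw 100.8 q6 -0.032 e6 0.502
```

>>> {"op": "servo_tool", "data": {"moves": [[0, 0, 0.025, 0, 0, 0, -1], [0, 0, 0.025, 0, 0, 0, -1]]}}

```text
time_s: 17.12
tcp_pos: [0.577, 0.1431, 0.156]
eef_rot: [[-0.163, 0.987, 0.002], [0.987, 0.163, 0.001], [0.0, 0.002, -1.0]]
wrist_force: [4.7, 1.3, 5.7]
gripper_width: 0.177
gripper_force: 60.1
```

```bash
python3 st.py
```

```text
17.125 [0.577  0.1431 0.156 ] [4.66 1.33 5.67] [ 0.221 -0.745  0.024] yaw 99.4 q6 -0.007 e6 0.251
```

A clear click just came: the torque fell 0.26→0.02 at yaw 100°. A matching drop came 15° earlier, at 115°, so two clicks in all. Stop turning and release.

>>> {"op": "servo_tool", "data": {"moves": [[0, 0, 0, 0, 0, 0, -0.2], [0, 0, 0, 0, 0, 0, 0.2], [0, 0, 0, 0, 0, 0, 0.2], [0, 0, 0, 0, 0, 0, 0.2], [0, 0, 0, 0, 0, 0, 0.2]]}}

```text
time_s: 17.75
tcp_pos: [0.5761, 0.1427, 0.1554]
eef_rot: [[-0.163, 0.987, -0.0], [0.987, 0.163, -0.0], [-0.0, -0.0, -1.0]]
wrist_force: [-0.7, -0.8, 1.0]
gripper_width: 0.598
gripper_force: 0.0
```

>>> {"op": "servo_tool", "data": {"moves": [[0, 0, 0, 0, 0, -15, 0.2], [0, 0, 0, 0, 0, -45, 0.2], [0, 0, 0, 0, 0, -90, 0.2], [0, 0, 0, 0, 0, -120, 0.2], [0, 0, 0, 0, 0, -120, 0.2]]}}

```text
time_s: 18.38
tcp_pos: [0.578, 0.1431, 0.2806]
eef_rot: [[-0.163, 0.987, 0.008], [0.987, 0.163, 0.001], [-0.0, 0.008, -1.0]]
wrist_force: [0.0, -1.1, -0.2]
gripper_width: 0.603
gripper_force: 0.0
```

```bash
python3 - <<'E'
from plant import r,viewer
from h import *
d=grab(viewer,'wrist','w9'); im=cv2.imread('pics/w9.png')
u,v=w2p(d,[.577,.143,.15])[0].astype(int); u0,v0=max(u-80,0),max(v-80,0)
S=4;c=im[v0:v0+140,u0:u0+160];I=cv2.resize(c,None,fx=S,fy=S,interpolation=cv2.INTER_CUBIC)
model(d,.577,.143,np.radians(95),.130,S,u0,v0,I); cv2.imwrite('pics/m9.png',I)
E
python3 st.py
```

```text
18.425 [0.5771 0.1429 0.278 ] [ 0.53  0.02 -0.83] [ 0.028  0.013 -0.046] yaw 99.4 q6 -0.007 e6 0.0
```

View pics/m9.png

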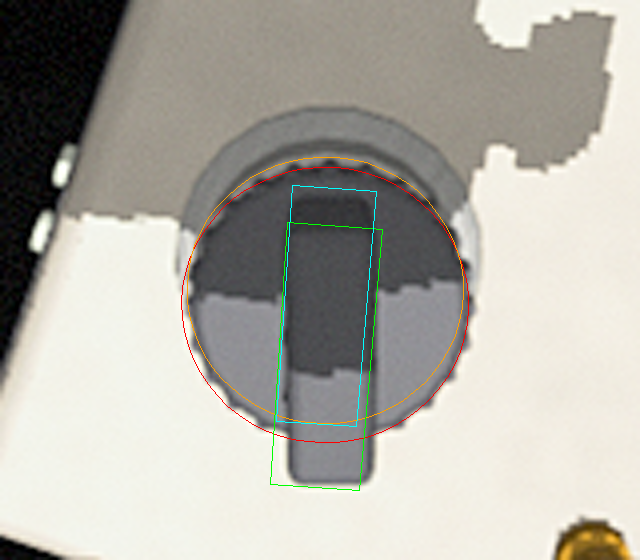

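The picture shows the cap seated and upright in the neck, with the bar at about 99° and the gripper clear. Handing in.

```bash
python3 -c "
from plant import r
print(r.close_job())"
```

```text
the job is handed in; nothing more can be done
None
```

The cap is seated in the filler neck and turned to its stop with what I read as two ratchet clicks (the first torque drop was less distinct than the second); I then let go, backed the gripper clear and handed the job in at about 18 s, and no verdict came back.

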